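# Hang the drilling template level on its storage peg

### The arm

A 6-joint arm with a two-finger parallel gripper is mounted at the origin on the work surface. World frame = base frame: x ahead of the robot, y to its left, z up, the work surface at z = 0. Lengths are in m, angles in rad, forces in N, time in s.
With the tool pointing down it reaches from about 0.2 to 0.875 m from the base axis. Payload 3.4 kg.
Tool frame: the origin (TCP) lies at the very end of the fingers, on their centre line; the grasp point (between the pads) lies 19 mm behind it; z points along the fingers, y is the direction in which the jaws open and shut (so a half turn about z gives the same grasp; the last joint's range is limited). The gripper opens to 94 mm and grips with 3 to 60 N. Pads are 16 mm wide; open, the fingers measure 119 mm over their backs; the gripper's body (75 mm by 177 mm) begins 78 mm behind the grasp point.
Start: joints at [-1.282, 0.276, 1.505, -0, 1.361, -0.121], TCP at [0.229, -0.527, 0.205] pointing down, gripper open.
Joint ranges: [-2.89, 2.89], [-0.75, 2.08], [0.22, 2.7], [-1.18, 4.32], [0.11, 2.71], [-2.7, 2.7]. Speed limits (rad/s): [2.57, 2.57, 3.14, 3.14, 3.14, 3.14].

### API

Orientations are given as [roll, pitch, yaw] about the fixed x, y, z axes, in that order (R = Rz(yaw) Ry(pitch) Rx(roll)).
In Python, from cell import manip, vision gives the robot as it stands.
- The arm moves only by the tool jog_arm, never from a script. Its argument "increments" is one flat list of numbers, 5 for each row, row after row: the shift along the tool's x, y, z in mm, then the turn about the tool's z in degrees, then the closure in counts, from 0 (fully open) to 255 (shut). In form: [tx, ty, tz, spin, hand, tx, ty, tz, spin, hand, ...]. A call has 1 to 5 rows; each row shifts and turns the pose as measured when the row begins, along the tool's axes as they then stand; what a row does not reach is not made up. A row lasts 1/12 s, in which the tool goes at most 41.7 mm and 7.16 degrees, less where a joint would pass 70% of its speed; a pose out of reach is approached as far as the arm can. A call with a gripper value outside its range is refused whole. The fingers move at their own pace and stop on an object; "force" is the grip in N (left out, the last holds). Time passes only in rows, so rows that do not move let the fingers close. It gives the time, the measured TCP pose, the force and the opening at its end, in the units of the state.
- manip.read_state(): the state, without advancing time (a new reading comes with each control period).
- vision.capture(name): name is "side" or "top" or "wrist"; returns the picture (480x640x3 uint8, red, green, blue); there is no depth.
- vision.camera_model(name): a dict with "intrinsics" (3x3 intrinsics, pixels), "world_to_cam" (4x4, takes a point from world to camera coordinates). Camera axes: x right, y down, z forward; pixel columns grow to the right and rows downward; lengths in m; the calibration is good to about 2 mm. A picture is of the moment at which its call begins: read the wrist's pose just before it. camera_model takes no time and is no camera call; for the wrist camera it gives the pose at the moment of the call.
- manip.finish_job(): hands the job in, once; it reports no verdict.
The state is a dict: "clock": time; "q": joint angles; "dq": joint speeds; "joint_torque": joint torques, N m; "ee_pos": TCP position; "ee_rot": TCP orientation; "ft_force": force on the tool from outside, world axes, zero at the start; "wrist_torque": the same for the moment, N m; "grip_width": finger opening in m.
Only numpy, scipy, OpenCV 4.12 (cv2) and the standard library are available. Lean on these libraries where they do the work, as an engineer would, in place of code of your own. Each camera call takes 0.05 s, during which the arm holds its last target.

### The job

Take the L-shaped aluminium drilling template out of its wooden rack and hang it on the steel peg of the storage post. Of its four holes, use the one by which it hangs level by itself, the long arm on top and level, and leave it hanging still.

Things in the scene. Friction and masses are not known exactly. Their poses are not given: they have to be found in the camera images.
- template: Loose L-shaped plate, even 8 mm aluminium, about 0.26 kg, upright, long arm on top. Origin: middle of arm's top edge, mid thickness; x square to plate, y along arm, z up. Arm 170 x 62 mm (y -85..85, z 0..-62); leg 44 wide at the +y end (y 41..85) down to z -145. Four 22 mm holes along x at y -54, -18, 18, 54, z -37. A straight strap with like holes lying flat is not it.
- stand: Fixed storage post: steel foot 110 x 110 x 14 mm, grey post 25 mm square, 187 mm high. Origin: on the table under the post's axis. The peg leaves the post along its -x axis.
- peg_mid (a point): Middle of the peg, axes as the stand's. Level plain round rod of smooth polished steel, 8 mm thick, 175 mm above the table; its free end lies 45 mm from here along -x, the post's face 45 mm along +x. It fits every hole with much play; the plate may hang either way round.
- rack: Fixed wooden rack, foot 90 x 200 x 10 mm, origin on the table under its middle, axes as the template's. Two 12 mm wide slots, open on top: the leg's at y 63 (floor 14, walls 50 mm above the table), the arm end's at y -79 (floor 97, walls 115 mm high). The template lifts straight up; its top edge stands at 159 mm.

How it is judged:
By the outcome, as a careful person would: the job done as asked, in the order asked, and still so for the second after the job is handed in, with the robot touching nothing.
It also fails if it takes over 45 s, if anything falls off the work surface, if the arm or the gripper's body presses on something with over 40 N, if the wrist force passes 120 N, or if a joint passes its speed limit or range.

## Working session

There is one attempt and no reset: what is moved stays moved. The work goes in short steps, Python scripts to look and compute and a tool call to move; the robot and the scene stay as the last step left them, time stands still between calls to the robot, and variables do not carry over. Pictures are saved under pics/ and viewed, and the job is handed in when it is done.

Besides the shell and the picture viewer there is one more tool, called after "Call:" as name(argument=value, ...) on one line, values as JSON. jog_arm: Moves the arm, as the interface text tells. Its arguments: {"type":"object","properties":{"increments":{"type":"array","items":{"type":"number"}},"force":{"type":"number"}},"required":["increments"]}

```bash
ls; mkdir -p pics; python3 - <<'E'
from cell import manip, vision
import cv2
print(manip.read_state())
for n in ["side","top","wrist"]:
    im=vision.capture(n); cv2.imwrite(f"pics/{n}0.png",im[:,:,::-1])
    m=vision.camera_model(n); print(n,m)
E
```

```text
pics
{'clock': 0.0, 'q': array([-1.28197854e+00,  2.76578729e-01,  1.50612144e+00, -6.25947645e-06,
        1.36069693e+00, -1.21023377e-01]), 'dq': array([-3.47750202e-05,  6.92722924e-04,  1.83627141e-03, -3.92432793e-04,
       -1.75050352e-03, -2.88388507e-03]), 'joint_torque': array([ 3.35070263e-04, -4.04586768e+01, -2.37229586e+01,  7.02856528e-02,
        3.44792416e-02, -1.30996636e-04]), 'ee_pos': array([ 0.22893365, -0.52683917,  0.20461869]), 'ee_rot': array([-3.13980067e+00, -2.11772753e-04,  4.09842286e-01]), 'ft_force': array([-0.26075729,  0.12865927,  0.46838912]), 'wrist_torque': array([ 0.04160944,  0.0059763 , -0.00413292]), 'grip_width': 0.09389366923544513}
side {'intrinsics': array([[610.31069863,   0.        , 323.99634416],
       [  0.        , 610.31069863, 231.74271319],
       [  0.        ,   0.        ,   1.        ]]), 'world_to_cam': array([[ 0.97254189, -0.23189228, -0.01970374, -0.54865157],
       [-0.18906298, -0.73786438, -0.64792851,  0.19864932],
       [ 0.13571093,  0.63386287, -0.76144626,  1.13729456],
       [ 0.        ,  0.        ,  0. 
[... 198 characters left out ...]
 'world_to_cam': array([[ 0.02325388, -0.99966256,  0.0115765 , -0.00894548],
       [-0.98148887, -0.02502998, -0.18987651,  0.58910291],
       [ 0.1901022 , -0.00694684, -0.98173973,  0.69954115],
       [ 0.        ,  0.        ,  0.        ,  1.        ]])}
wrist {'intrinsics': array([[379.62833073,   0.        , 322.27685946],
       [  0.        , 379.62833073, 238.802477  ],
       [  0.        ,   0.        ,   1.        ]]), 'world_to_cam': array([[ 0.39846522, -0.9171828 , -0.0010844 , -0.57439818],
       [-0.88324133, -0.38403765,  0.26907219, -0.02808825],
       [-0.24720484, -0.10625812, -0.9631194 ,  0.3913514 ],
       [ 0.        ,  0.        ,  0.        ,  1.        ]])}
```

View pics/side0.png

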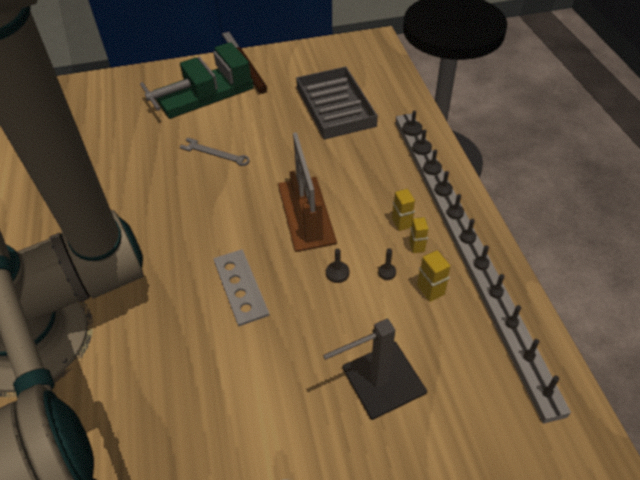

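View pics/top0.png

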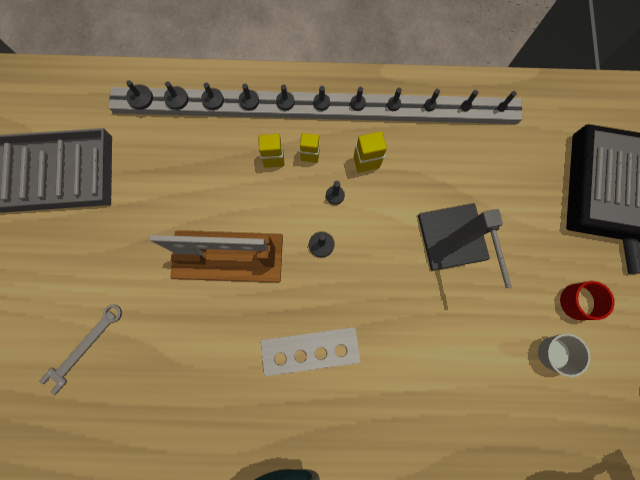

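View pics/wrist0.png

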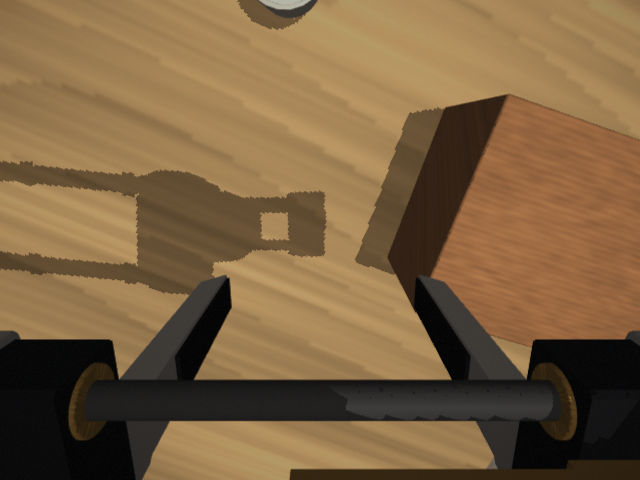

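The side view shows the template in its rack at about (305,175), the post with its peg at (385,350), and the flat decoy strap at (240,285). The top view puts the template's top edge along about (152,238)–(268,245). The post top is at (492,220) and the peg runs to (508,286). I'll zoom in for precise pixels.

```bash
python3 - <<'E'
import cv2
t=cv2.imread("pics/top0.png"); s=cv2.imread("pics/side0.png")
cv2.imwrite("pics/t_rack.png",cv2.resize(t[215:295,140:300],None,fx=5,fy=5,interpolation=cv2.INTER_CUBIC))
cv2.imwrite("pics/t_post.png",cv2.resize(t[195:315,410:530],None,fx=5,fy=5,interpolation=cv2.INTER_CUBIC))
cv2.imwrite("pics/s_rack.png",cv2.resize(s[130:255,260:360],None,fx=4.8,fy=4.8,interpolation=cv2.INTER_CUBIC))
cv2.imwrite("pics/s_post.png",cv2.resize(s[310:420,300:430],None,fx=5,fy=5,interpolation=cv2.INTER_CUBIC))
E
```

```text
(no output)
```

View pics/t_rack.png

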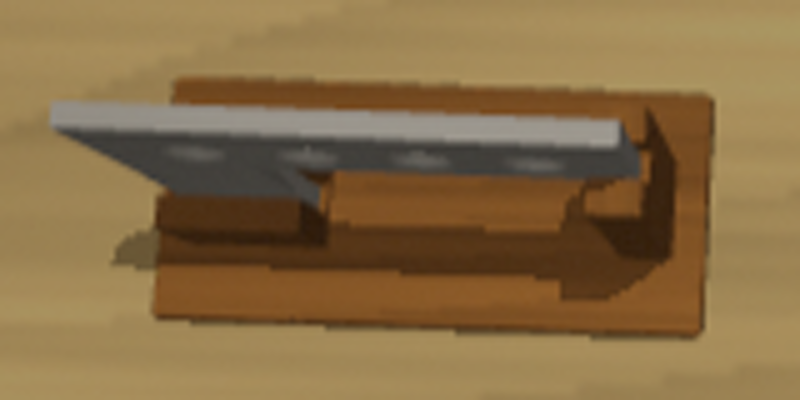

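View pics/t_post.png

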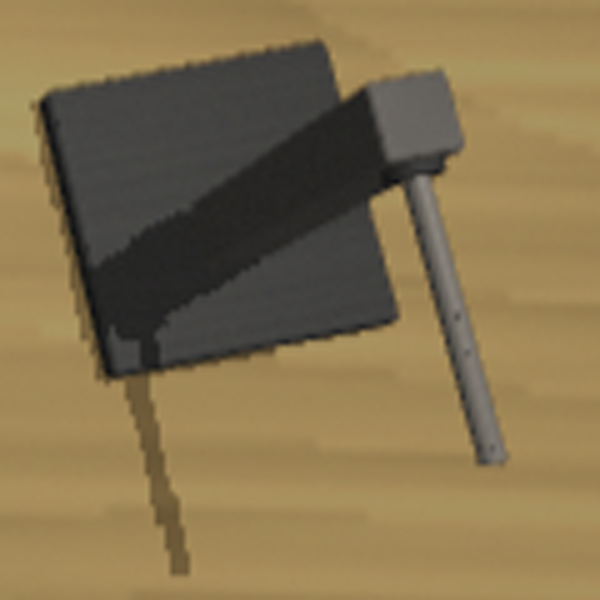

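View pics/s_rack.png

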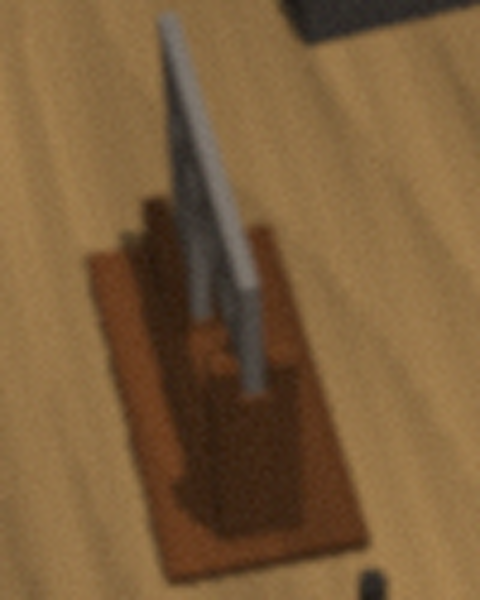

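View pics/s_post.png

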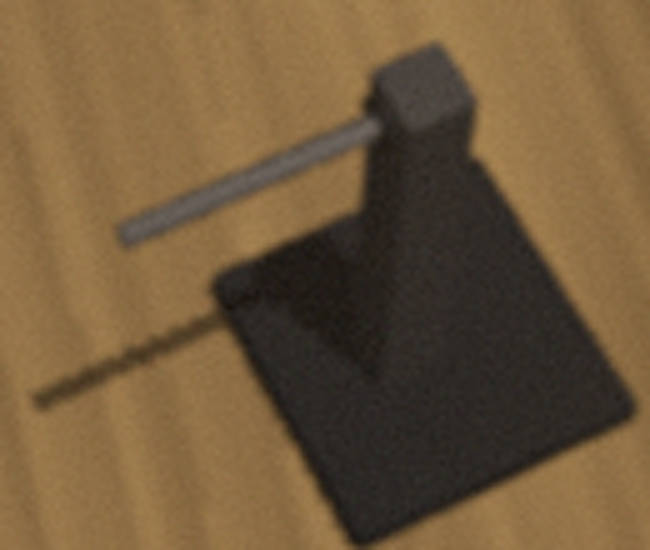

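The zooms show the leg at image left (world +y). The template's top face has crop corners (52,102), (620,122), (617,147) and (52,127). In the post crop, the peg runs from (418,178) to (492,462). Next I'll cast rays.

```bash
cat > h.py <<'E'
from cell import manip, vision
import numpy as np
def ray(n,uv,M=None):
    m=M or vision.camera_model(n);K=m["intrinsics"];T=m["world_to_cam"];R=T[:3,:3]
    c=-R.T@T[:3,3]; d=R.T@np.linalg.solve(K,[uv[0],uv[1],1]); return c,d/np.linalg.norm(d)
def plane(n,uv,z,M=None):
    c,d=ray(n,uv,M); return c+d*(z-c[2])/d[2]
def tri(a,b):
    (c1,d1),(c2,d2)=a,b
    s=np.linalg.lstsq(np.c_[d1,-d2],c2-c1,rcond=None)[0]
    p,q=c1+s[0]*d1,c2+s[1]*d2; return (p+q)/2,np.linalg.norm(p-q)*1000
E
python3 - <<'E'
from h import *
np.set_printoptions(precision=4,suppress=True)
cr=lambda p,o,f:((p[0]+.5)/f-.5+o[0],(p[1]+.5)/f-.5+o[1])
def show(t,n,P,o,f,z):
    r=[plane(n,cr(p,o,f),z) for p in P]; print(t); [print('  ',x[:2]) for x in r]; return np.array(r)
a=show('top tmpl','top',[(52,102),(620,122),(617,147),(52,127)],(140,215),5,.159)
L=(a[0]+a[3])/2;R=(a[1]+a[2])/2;print('mid',(L+R)/2,'len',np.linalg.norm(L-R),'dir y',np.degrees(np.arctan2(*(L-R)[[1,0]])))
b=show('side tmpl far,near','side',[(170,16),(248,292),(262,282)],(260,130),4.8,.159)
L=b[0];R=(b[1]+b[2])/2;print('mid',(L+R)/2,'len',np.linalg.norm(L-R),'dir y',np.degrees(np.arctan2(*(L-R)[[1,0]])))
c=show('post top','top',[(365,88),(442,72),(465,143),(388,162)],(410,195),5,.187);print(c.mean(0))
f=show('foot','top',[(45,95),(323,42),(398,318),(108,375)],(410,195),5,.014);print(f.mean(0))
e=[f[0]-f[3],f[1]-f[2]];print('xdir',[np.degrees(np.arctan2(v[1],v[0])) for v in e])
p=show('peg base,tip','top',[(418,178),(490,460)],(410,195),5,.175);d=p[0]-p[1];print(np.degrees(np.arctan2(d[1],d[0])),np.linalg.norm(d))
q=show('peg base,tip side','side',[(378,126),(125,236)],(300,310),5,.175);d=q[0]-q[1];print(np.degrees(np.arctan2(d[1],d[0])),np.linalg.norm(d))
c2=show('post top side','side',[(375,78),(438,44),(474,98),(412,136)],(300,310),5,.187);print(c2.mean(0))
for t,x,y in [('peg tip',(490,460),(125,236))]:
    print(t,tri(ray('top',cr(x,(410,195),5)),ray('side',cr(y,(300,310),5))))
print('block',plane('wrist',(509,95),.05),plane('wrist',(390,255),.0))
E
```

```text
top tmpl
   [0.5747 0.2616]
   [0.5729 0.0915]
   [0.5653 0.092 ]
   [0.5671 0.2608]
mid [0.57   0.1765 0.159 ] len 0.1694354247326223 dir y 89.40097150170112
side tmpl far,near
   [0.568  0.2601]
   [0.5643 0.0905]
   [0.5708 0.0945]
mid [0.5678 0.1763 0.159 ] len 0.16763025431388842 dir y 89.85990425086766
post top
   [ 0.6154 -0.2292]
   [ 0.6208 -0.252 ]
   [ 0.5996 -0.2576]
   [ 0.5934 -0.2348]
[ 0.6073 -0.2434  0.187 ]
foot
   [ 0.6576 -0.1768]
   [ 0.6809 -0.282 ]
   [ 0.5765 -0.305 ]
   [ 0.5528 -0.1978]
[ 0.617  -0.2404  0.014 ]
xdir [np.float64(11.300672791287683), np.float64(12.41620083713488)]
peg base,tip
   [ 0.5916 -0.2483]
   [ 0.5088 -0.2648]
11.24407712704446 0.08444592074671868
peg base,tip side
   [ 0.5887 -0.2474]
   [ 0.5054 -0.2651]
11.998915384209834 0.08513653193852555
post top side
   [ 0.59   -0.2379]
   [ 0.612  -0.2311]
   [ 0.6169 -0.2519]
   [ 0.595  -0.2599]
[ 0.6035 -0.2452  0.187 ]
peg tip (array([ 0.5071, -0.2648,  0.1746]), np.float64(3.414645280331109))
block [ 0.3896 -0.6251  0.05  ] [ 0.2146 -0.6115  0.    ]
```

```bash
cat >> h.py <<'E'
def plan(xyz,yaw,hand=0,step=38,ang=6.8,nmax=5,n=None):
    """tool-down: prints rounded rows from present pose to target"""
    s=manip.read_state();p=np.array(s["ee_pos"])*1000;y=np.degrees(s["ee_rot"][2]);g=np.array(xyz)*1000.
    dy=(yaw-y+180)%360-180; N=n or max(1,int(np.ceil(max(np.linalg.norm(g-p)/step,abs(dy)/ang))))
    rows=[]
    for i in range(min(N,nmax)):
        k=N-i;d=(g-p)/k;a=dy/k;r=np.radians(y)
        t=[d[0]*np.cos(r)+d[1]*np.sin(r), d[0]*np.sin(r)-d[1]*np.cos(r), -d[2]]
        t=[round(v,1) for v in t]; a=round(a,1)
        rows+= [float(v) for v in t]+[float(-a),hand]
        p=p+np.array([t[0]*np.cos(r)+t[1]*np.sin(r),t[0]*np.sin(r)-t[1]*np.cos(r),-t[2]]);y+=a;dy-=a
    print("rows left",N,"t",round(s["clock"],2),"pos",np.round(s["ee_pos"],4),"rot",np.round(np.degrees(s["ee_rot"]),2),"F",np.round(s["ft_force"],1),"w",round(s["grip_width"],4)); print(rows)
E
python3 -c "
from h import *
plan((.45,-.15,.33),60)"
```

```text
rows left 12 t 0.15 pos [ 0.2289 -0.527   0.2048] rot [-1.7992e+02 -1.0000e-02  2.3480e+01] F [0.6 0.7 0.2] w 0.0933
[29.4, -21.5, -10.4, -3.0, 0, 30.5, -19.9, -10.4, -3.0, 0, 31.5, -18.3, -10.4, -3.1, 0, 32.4, -16.6, -10.4, -3.0, 0, 33.3, -14.8, -10.4, -3.1, 0]
```

Call:
jog_arm(increments=[29,-21,-14,-4,0,31,-20,-14,-4,0,32,-18,-14,-4,0,33,-16,-14,-4,0,33,-15,-14,-4,0])

```text
clock: 0.57
ee_pos: [0.315, -0.3665, 0.2703]
ee_rot: [-3.13, -0.002, 0.762]
ft_force: [1.1, -0.2, -0.1]
grip_width: 0.094
```

```bash
python3 -c "
from h import *
plan((.569,.1764,.32),89.6)"
```

```text
rows left 16 t 0.57 pos [ 0.315  -0.3665  0.2703] rot [-1.7933e+02 -1.1000e-01  4.3690e+01] F [ 1.1 -0.2 -0.1] w 0.094
[34.9, -13.6, -3.1, -2.9, 0, 35.6, -11.8, -3.1, -2.9, 0, 36.1, -10.0, -3.1, -2.9, 0, 36.6, -8.1, -3.1, -2.9, 0, 36.9, -6.3, -3.1, -2.9, 0]
```

Call:
jog_arm(increments=[35,-14,-6,-3,0,36,-12,-6,-3,0,36,-10,-6,-3,0,37,-8,-6,-3,0,37,-6,-6,-3,0])

```text
clock: 0.98
ee_pos: [0.3957, -0.1875, 0.3041]
ee_rot: [-3.134, -0.005, 1.035]
ft_force: [0.9, -0.7, 0.9]
grip_width: 0.0939
```

```bash
python3 -c "
from h import *
plan((.569,.1764,.32),89.6)"
```

```text
rows left 11 t 0.98 pos [ 0.3957 -0.1875  0.3041] rot [-179.57   -0.27   59.32] F [ 0.9 -0.7  0.9] w 0.0939
[36.5, -3.3, -1.4, -2.8, 0, 36.6, -1.5, -1.4, -2.7, 0, 36.6, 0.2, -1.5, -2.8, 0, 36.6, 2.0, -1.4, -2.7, 0, 36.5, 3.7, -1.5, -2.8, 0]
```

Call:
jog_arm(increments=[37,-3,-2,-3,0,37,-2,-2,-3,0,37,0,-2,-3,0,37,2,-1,-3,0,37,4,-1,-3,0])

```text
clock: 1.4
ee_pos: [0.4747, -0.0096, 0.3149]
ee_rot: [-3.139, -0.006, 1.31]
ft_force: [0.9, 0.1, 0.1]
grip_width: 0.0943
```

```bash
python3 -c "
from h import *
plan((.569,.1764,.30),89.6)"
```

```text
rows left 6 t 1.4 pos [ 0.4747 -0.0096  0.3149] rot [-179.86   -0.32   75.08] F [0.9 0.1 0.1] w 0.0943
[34.0, 7.2, 2.5, -2.4, 0, 33.7, 8.6, 2.5, -2.4, 0, 33.3, 10.0, 2.5, -2.4, 0, 32.8, 11.4, 2.5, -2.4, 0, 32.3, 12.8, 2.5, -2.5, 0]
```

Call:
jog_arm(increments=[34,7,2,-3,0,34,9,2,-3,0,33,10,2,-3,0,33,11,2,-3,0,32,13,2,-2,0])

```text
clock: 1.82
ee_pos: [0.5505, 0.1575, 0.3056]
ee_rot: [3.141, -0.005, 1.571]
ft_force: [0.4, -0.1, 0.5]
grip_width: 0.0935
```

```bash
python3 -c "
from h import *
plan((.569,.1764,.26),89.6,n=4)"
```

```text
rows left 4 t 1.82 pos [0.5505 0.1575 0.3056] rot [179.99  -0.3   90.  ] F [ 0.4 -0.1  0.5] w 0.0935
[4.7, 4.6, 11.4, 0.1, 0, 4.7, 4.6, 11.4, 0.1, 0, 4.8, 4.6, 11.4, 0.1, 0, 4.7, 4.6, 11.4, 0.1, 0]
```

Call:
jog_arm(increments=[5,5,11,0,0,5,5,11,0,0,5,5,11,0,0,4,4,11,0,0,0,0,0,0,0])

```text
clock: 2.23
ee_pos: [0.5711, 0.183, 0.2548]
ee_rot: [-3.138, -0.006, 1.577]
ft_force: [-0.3, 0.4, -0.6]
grip_width: 0.0939
```

```bash
python3 -c "
from h import *
import cv2
plan((.569,.1764,.125),89.6)
cv2.imwrite('pics/w1.png',vision.capture('wrist')[:,:,::-1])"
```

```text
rows left 4 t 2.23 pos [0.5711 0.183  0.2548] rot [-179.77   -0.34   90.36] F [-0.3  0.4 -0.6] w 0.0939
[-1.6, -0.5, 32.5, 0.2, 0, -1.7, -0.6, 32.4, 0.2, 0, -1.6, -0.5, 32.5, 0.2, 0, -1.7, -0.5, 32.4, 0.2, 0]
```

View pics/w1.png

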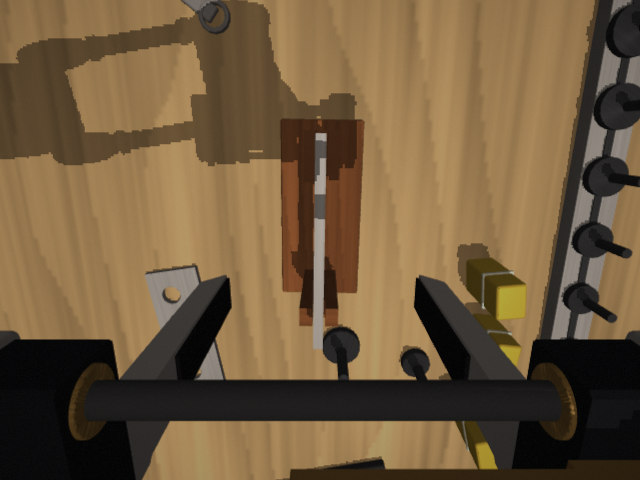

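The wrist view shows the template's top edge running from (321,134) to (318,348), between the open fingers.

```bash
python3 - <<'E'
from h import *
import cv2
im=cv2.imread('pics/w1.png').astype(int)
pts=[]
for v in range(140,345,5):
    r=im[v,300:340]; m=np.where((r.min(1)>105)&(np.ptp(r,axis=1)<30))[0]
    if len(m)>3: pts.append((300+m.min(),300+m.max(),v))
print(pts[::6])
W=[(plane('wrist',(a-.5,v),.159)+plane('wrist',(b+.5,v),.159))/2 for a,b,v in pts]
W=np.array(W); f=np.polyfit(W[:,1],W[:,0],1); print('x at y=.1764',np.polyval(f,.1764),'slope deg',np.degrees(np.arctan(f[0])))
w=[np.linalg.norm(plane('wrist',(a-.5,v),.159)-plane('wrist',(b+.5,v),.159)) for a,b,v in pts];print(np.median(w))
print(plane('wrist',(321,134),.159),plane('wrist',(318,348),.159))
E
```

```text
[(np.int64(322), np.int64(325), 140), (np.int64(315), np.int64(325), 185), (np.int64(315), np.int64(324), 240), (np.int64(314), np.int64(323), 270), (np.int64(314), np.int64(322), 300), (np.int64(313), np.int64(322), 330)]
x at y=.1764 0.5685059418905959 slope deg 1.1348008326617045
0.007472611926008799
[0.56931476 0.26042909 0.159     ] [0.56773527 0.09142213 0.159     ]
```

Call:
jog_arm(increments=[-2,-1,32,0,0,-2,-1,30,0,0,-2,0,28,1,0,-1,0,20,0,0,0,0,0,0,0], force=40)

```text
clock: 2.7
ee_pos: [0.5708, 0.1703, 0.147]
ee_rot: [3.136, -0.005, 1.551]
ft_force: [-0.6, -0.4, 0.3]
grip_width: 0.094
```

```bash
python3 -c "
from h import *
plan((.5685,.176,.125),89.6)"
```

```text
rows left 1 t 2.7 pos [0.5708 0.1703 0.147 ] rot [179.66  -0.31  88.88] F [-0.6 -0.4  0.3] w 0.094
[5.7, -2.4, 22.0, -0.7, 0]
```

Call:
jog_arm(increments=[3,-1.2,13,-0.3,0,2.5,-1,9,-0.3,0,0,0,0,0,0])

```text
clock: 2.95
ee_pos: [0.5698, 0.1732, 0.1273]
ee_rot: [3.133, -0.005, 1.558]
ft_force: [-1.0, 0.3, 0.2]
grip_width: 0.0937
```

```bash
python3 -c "
from h import *
plan((.5685,.176,.125),89.6)"
```

```text
rows left 1 t 2.95 pos [0.5698 0.1732 0.1273] rot [179.48  -0.29  89.26] F [-1.   0.3  0.2] w 0.0937
[2.8, -1.3, 2.3, -0.3, 0]
```

Call:
jog_arm(increments=[2.8,-1.3,2.5,-0.3,0,0,0,0,0,120,0,0,0,0,180,0,0,0,0,200,0,0,0,0,215], force=15)

```text
clock: 3.37
ee_pos: [0.5717, 0.1762, 0.1302]
ee_rot: [3.124, -0.006, 1.563]
ft_force: [0.8, 0.3, -0.1]
grip_width: 0.0708
```

Call:
jog_arm(increments=[0,0,0,0,255,0,0,0,0,255,0,0,0,0,255,0,0,0,0,255,0,0,0,0,255], force=15)

```text
clock: 3.78
ee_pos: [0.5725, 0.1764, 0.1315]
ee_rot: [3.121, -0.007, 1.563]
ft_force: [-0.7, -0.2, -0.4]
grip_width: 0.0373
```

```bash
python3 -c "
from h import *
plan((.5685,.176,.125),89.6)"
```

```text
rows left 1 t 3.78 pos [0.5725 0.1764 0.1315] rot [178.83  -0.38  89.57] F [-0.7 -0.2 -0.4] w 0.0373
[-0.4, -4.0, 6.5, -0.0, 0]
```

Call:
jog_arm(increments=[0,-2,3,0,255,0,-1.5,3,0,255,0,-0.5,1.5,0,255,0,-0.2,0.3,0,255,0,-0.2,0.3,0,255], force=15)

```text
clock: 4.2
ee_pos: [0.5671, 0.1764, 0.1223]
ee_rot: [3.123, -0.006, 1.563]
ft_force: [0.1, -0.7, 4.2]
grip_width: 0.0078
```

```bash
python3 -c "
from h import *
plan((.5685,.176,.125),89.6)"
```

```text
rows left 1 t 4.2 pos [0.5671 0.1764 0.1223] rot [178.92  -0.37  89.58] F [ 0.1 -0.7  4.2] w 0.0078
[-0.4, 1.4, -2.7, -0.0, 0]
```

Call:
jog_arm(increments=[0,0.8,0,0,255,0,0.3,-5,0,255,0,0.3,-15,0,255,0,0.3,-20,0,255,0,0.3,-20,0,255], force=45)

```text
clock: 4.62
ee_pos: [0.5649, 0.1749, 0.1776]
ee_rot: [3.135, -0.003, 1.563]
ft_force: [-0.2, 0.4, -2.5]
grip_width: 0.0077
```

```bash
python3 -c "
from h import *
plan((.53,.12,.23),89.6,hand=255)"
```

```text
rows left 3 t 4.62 pos [0.5649 0.1749 0.1776] rot [179.59  -0.18  89.57] F [-0.2  0.4 -2.5] w 0.0077
[-18.4, -11.5, -17.5, -0.0, 255, -18.4, -11.5, -17.4, -0.0, 255, -18.4, -11.5, -17.5, -0.0, 255]
```

Call:
jog_arm(increments=[-5,-5,-22,0,255,-20,-12,-16,0,255,-32,-12,-8,0,255,-35,-12,0,-1,255,-35,-12,0,-1,255])

```text
clock: 5.03
ee_pos: [0.5155, 0.0509, 0.2275]
ee_rot: [3.124, -0.007, 1.609]
ft_force: [0.4, -0.5, -2.5]
grip_width: 0.0081
```

```bash
python3 -c "
from h import *
plan((.44,-.15,.225),98,hand=255)"
```

```text
rows left 6 t 5.03 pos [0.5155 0.0509 0.2275] rot [179.    -0.38  92.19] F [ 0.4 -0.5 -2.5] w 0.0081
[-33.0, -13.9, 0.4, -1.0, 255, -32.7, -14.4, 0.4, -1.0, 255, -32.5, -15.0, 0.4, -1.0, 255, -32.2, -15.6, 0.4, -0.9, 255, -31.9, -16.0, 0.4, -1.0, 255]
```

Call:
jog_arm(increments=[-33,-15,1,-1.2,255,-33,-15,1,-1.2,255,-32,-16,1,-1.2,255,-32,-14,1,-1.2,255,-30,-12,1,-1.2,255])

```text
clock: 5.45
ee_pos: [0.4525, -0.1216, 0.2208]
ee_rot: [3.122, -0.002, 1.721]
ft_force: [0.7, 0.1, -2.3]
grip_width: 0.0079
```

```bash
python3 -c "
from h import *
plan((.456,-.293,.2),101.6,hand=255)"
```

```text
rows left 5 t 5.45 pos [ 0.4525 -0.1216  0.2208] rot [ 1.7885e+02 -1.2000e-01  9.8630e+01] F [ 0.7  0.1 -2.3] w 0.0079
[-34.0, -4.5, 4.2, -0.6, 255, -34.0, -4.8, 4.1, -0.6, 255, -33.9, -5.2, 4.2, -0.6, 255, -33.8, -5.5, 4.1, -0.6, 255, -33.8, -5.9, 4.2, -0.6, 255]
```

Call:
jog_arm(increments=[-34,-6,4,-0.7,255,-34,-5,5,-0.7,255,-32,-5,5,-0.7,255,-24,-4,6,-0.7,255,-12,-2,6,-0.5,255])

```text
clock: 5.87
ee_pos: [0.4506, -0.2705, 0.1946]
ee_rot: [3.12, 0.005, 1.777]
ft_force: [0.6, 0.2, -3.3]
grip_width: 0.008
```

```bash
python3 -c "
from h import *
plan((.460,-.2928,.178),101.6,hand=255,n=3)"
```

```text
rows left 3 t 5.87 pos [ 0.4506 -0.2705  0.1946] rot [178.79   0.26 101.82] F [ 0.6  0.2 -3.3] w 0.008
[-7.9, 1.5, 5.5, 0.1, 255, -7.9, 1.6, 5.5, 0.1, 255, -7.9, 1.6, 5.6, 0.0, 255]
```

Call:
jog_arm(increments=[-8,1,6,0,255,-8,1,6,0,255,-6,1,6,0,255,-1,0,1,0,255])

```text
clock: 6.2
ee_pos: [0.4584, -0.2963, 0.1724]
ee_rot: [3.122, 0.003, 1.772]
ft_force: [-0.5, -0.4, -2.3]
grip_width: 0.0078
```

```bash
python3 -c "
from h import *
import cv2
plan((.460,-.2928,.175),101.6,hand=255,n=3)
for n in ['side','top','wrist']: cv2.imwrite(f'pics/{n}2.png',vision.capture(n)[:,:,::-1])
s=cv2.imread('pics/side2.png');cv2.imwrite('pics/s2z.png',cv2.resize(s[270:430,250:450],None,fx=4,fy=3.7,interpolation=2))
t=cv2.imread('pics/top2.png');cv2.imwrite('pics/t2z.png',cv2.resize(t[190:340,400:560],None,fx=4,fy=4,interpolation=2))
"
```

```text
rows left 3 t 6.2 pos [ 0.4584 -0.2963  0.1724] rot [1.7889e+02 1.7000e-01 1.0156e+02] F [-0.5 -0.4 -2.3] w 0.0078
[1.0, 0.7, -0.9, -0.0, 255, 1.0, 0.8, -0.9, -0.0, 255, 1.1, 0.7, -0.8, -0.0, 255]
```

View pics/side2.png

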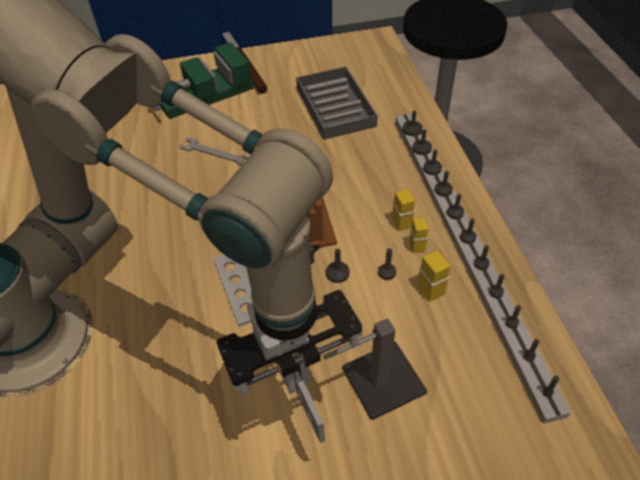

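View pics/top2.png

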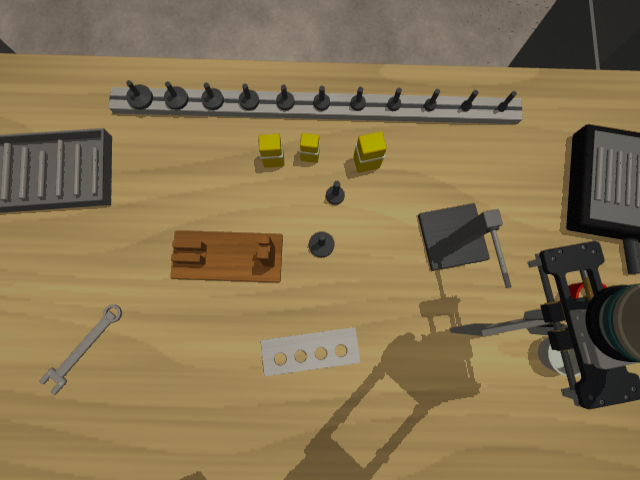

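View pics/wrist2.png

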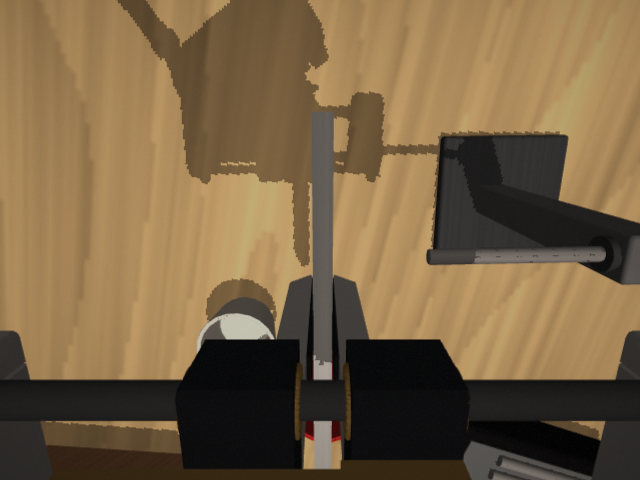

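The wrist view shows the plate's leg end at (323,112). The peg runs along row 256, with its tip at (430,257) and its root near (600,255). I'll use this to refine the peg's position relative to the tool.

```bash
python3 - <<'E'
from h import *
import cv2
np.set_printoptions(precision=4,suppress=True)
im=cv2.imread('pics/wrist2.png')
cv2.imwrite('pics/w2z.png',cv2.resize(im[90:290,290:640],None,fx=2.2,fy=2.2,interpolation=2))
A=plane('wrist',(431,257),.175);B=plane('wrist',(600,255),.175)
print(A,B,np.degrees(np.arctan2(*(B-A)[[1,0]])),np.linalg.norm(B-A))
print('plate end +y',plane('wrist',(323,112),.212))
cr=lambda p,o,f:((p[0]+.5)/f-.5+o[0],(p[1]+.5)/f-.5+o[1])
print(tri(ray('wrist',(431,257)),ray('side',cr((125,236),(300,310),5))),tri(ray('wrist',(431,257)),ray('top',cr((490,460),(410,195),5))))
s=manip.read_state();y=s['ee_rot'][2];print(s['ee_pos']+.085*np.array([np.cos(y),np.sin(y),0]))
E
```

```text
[ 0.5072 -0.2657  0.175 ] [ 0.5902 -0.2482  0.175 ] 11.933958693824971 0.08487532419026782
plate end +y [ 0.4405 -0.2116  0.212 ]
(array([ 0.5059, -0.2655,  0.1764]), np.float64(1.4297456656106324)) (array([ 0.5094, -0.2673,  0.1692]), np.float64(0.042815326725773255))
[ 0.4413 -0.212   0.1736]
```

View pics/w2z.png

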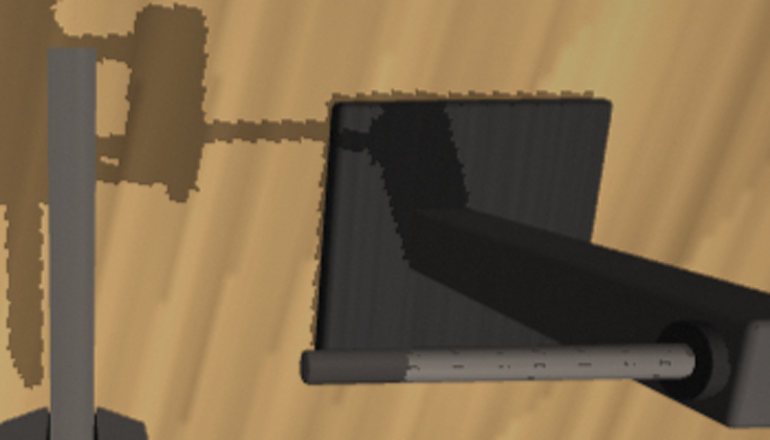

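Call:
jog_arm(increments=[1,8,-1,0,255,1,10,-1,0,255,0,10,-0.5,0,255,0,8,0,0,255,0,2,0,0,255])

```text
clock: 6.77
ee_pos: [0.5001, -0.2817, 0.1797]
ee_rot: [3.118, 0.005, 1.776]
ft_force: [1.1, 0.5, -2.5]
grip_width: 0.0078
```

```bash
python3 -c "
from h import *
plan((.5547,-.2738,.175),101.9,hand=255,n=5)"
```

```text
rows left 5 t 6.77 pos [ 0.5001 -0.2817  0.1797] rot [178.63   0.29 101.77] F [ 1.1  0.5 -2.5] w 0.0078
[-0.7, 11.0, 0.9, -0.0, 255, -0.7, 11.0, 0.9, -0.0, 255, -0.7, 11.0, 1.0, -0.0, 255, -0.7, 11.0, 0.9, -0.1, 255, -0.7, 11.0, 1.0, -0.0, 255]
```

Call:
jog_arm(increments=[-2,-1,3,0,255,-1,0,2.5,0,255])

```text
clock: 6.93
ee_pos: [0.5019, -0.2843, 0.1746]
ee_rot: [3.117, 0.006, 1.779]
ft_force: [-0.0, -0.2, -2.6]
grip_width: 0.0079
```

```bash
python3 -c "
from h import *
import cv2
plan((.5547,-.2738,.175),101.9,hand=255,n=5)
cv2.imwrite('pics/s3z.png',cv2.resize(cv2.imread('pics/side2.png')[0:1,0:1],(1,1)))
s=vision.capture('side')[:,:,::-1];cv2.imwrite('pics/s3z.png',cv2.resize(s[290:450,240:440],None,fx=4,fy=3.7,interpolation=2))
s=vision.capture('wrist')[:,:,::-1];cv2.imwrite('pics/w3.png',s)
"
```

```text
rows left 5 t 6.93 pos [ 0.5019 -0.2843  0.1746] rot [178.56   0.37 101.94] F [-0.  -0.2 -2.6] w 0.0079
[-0.1, 10.8, -0.1, 0.0, 255, -0.1, 10.8, -0.1, 0.0, 255, -0.2, 10.7, -0.1, 0.0, 255, -0.1, 10.8, -0.1, 0.0, 255, -0.2, 10.7, -0.0, 0.0, 255]
```

View pics/s3z.png

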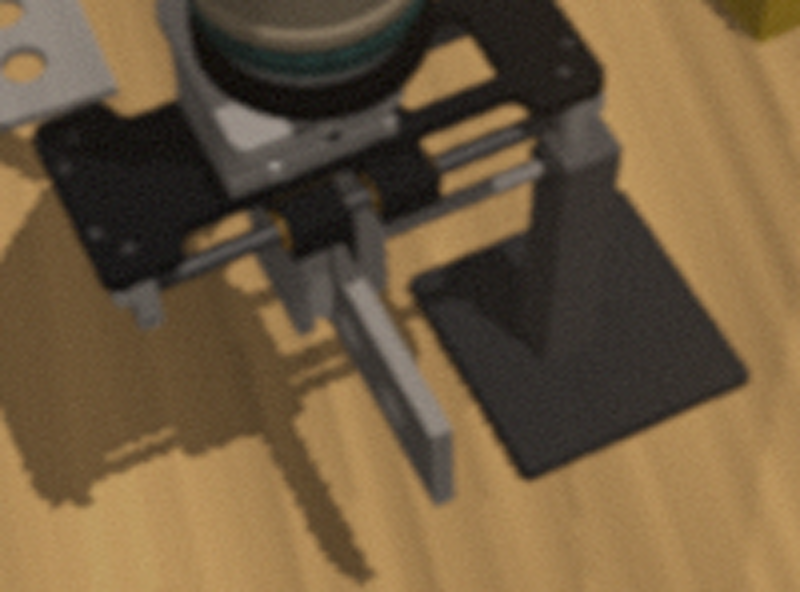

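View pics/w3.png

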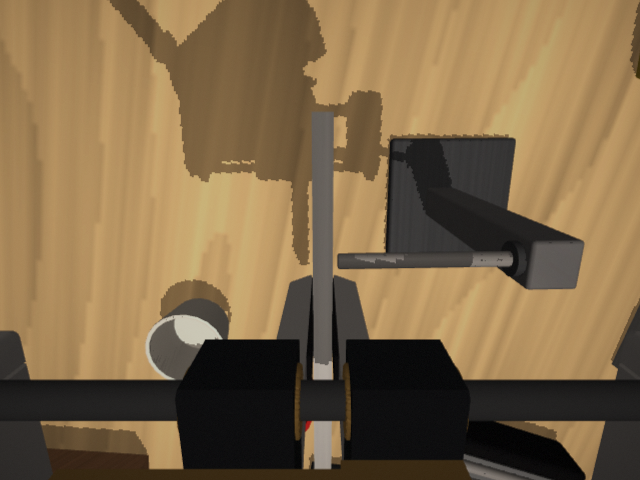

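Call:
jog_arm(increments=[-0.3,6,0.5,0,255,-0.3,9,0.7,0,255,-0.3,9,0.7,0,255])

```text
clock: 7.28
ee_pos: [0.5239, -0.2804, 0.1725]
ee_rot: [3.119, 0.004, 1.775]
ft_force: [-0.3, -0.2, -2.6]
grip_width: 0.0079
```

```bash
python3 -c "
from h import *
plan((.5547,-.2738,.175),101.9,hand=255,n=3)"
```

```text
rows left 3 t 7.28 pos [ 0.5239 -0.2804  0.1725] rot [178.72   0.24 101.71] F [-0.3 -0.2 -2.6] w 0.0079
[0.1, 10.5, -0.8, -0.1, 255, 0.1, 10.5, -0.9, -0.0, 255, 0.0, 10.5, -0.8, -0.1, 255]
```

No contact force so far, and the plate is already past the peg tip. I'll continue to the middle of the peg.

Call:
jog_arm(increments=[0,10,-0.6,0,255,0,10,-0.2,0,255,0,8,0,0,255,0,1,0,0,255])

```text
clock: 7.62
ee_pos: [0.5582, -0.2738, 0.1738]
ee_rot: [3.117, 0.005, 1.776]
ft_force: [-0.5, -0.7, -2.7]
grip_width: 0.0075
```

```bash
python3 -c "
from h import *
import cv2
plan((.5547,-.2738,.175),101.9,hand=255,n=3)
s=vision.capture('wrist')[:,:,::-1];cv2.imwrite('pics/w4.png',s)
"
```

```text
rows left 3 t 7.62 pos [ 0.5582 -0.2738  0.1738] rot [178.58   0.26 101.74] F [-0.5 -0.7 -2.7] w 0.0075
[0.2, -1.1, -0.4, -0.1, 255, 0.3, -1.2, -0.4, -0.0, 255, 0.2, -1.1, -0.4, -0.1, 255]
```

View pics/w4.png

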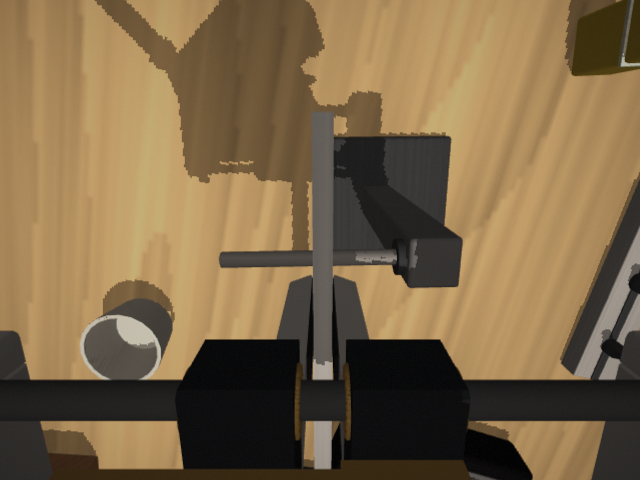

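The wrist view shows the peg through the plate: the tip side starts at (222,260) and the root is at (405,257). Next I'll lower slowly until the weight comes off the wrist.

Call:
jog_arm(increments=[0.3,-1,1.5,0,255,0.2,-0.7,1.5,0,255,0,-0.5,1,0,255])

```text
clock: 7.92
ee_pos: [0.5553, -0.2735, 0.1691]
ee_rot: [3.119, 0.004, 1.777]
ft_force: [-0.5, 1.2, -2.7]
grip_width: 0.0077
```

```bash
python3 -c "
from h import *
plan((.5557,-.2736,.168),101.9,hand=255,n=3)"
```

```text
rows left 3 t 7.92 pos [ 0.5553 -0.2735  0.1691] rot [178.7    0.24 101.81] F [-0.5  1.2 -2.7] w 0.0077
[-0.1, 0.1, 0.4, -0.0, 255, -0.1, 0.2, 0.3, -0.0, 255, -0.0, 0.1, 0.4, -0.1, 255]
```

Call:
jog_arm(increments=[0,0,1,0,255,0,0,0.8,0,255])

```text
clock: 8.08
ee_pos: [0.5549, -0.2735, 0.1682]
ee_rot: [3.118, 0.005, 1.776]
ft_force: [-0.7, 0.9, 3.7]
grip_width: 0.008
```

The wrist force in z went from -2.7 to +3.7 N, so the plate now rests on the peg. I'll back off slightly and open gently.

Call:
jog_arm(increments=[0,0,-0.2,0,255,0,0,0,0,255], force=6)

```text
clock: 8.25
ee_pos: [0.5544, -0.2738, 0.1688]
ee_rot: [3.118, 0.005, 1.776]
ft_force: [0.2, -0.9, -3.0]
grip_width: 0.008
```

Call:
jog_arm(increments=[0,0,0,0,228,0,0,0,0,228,0,0,0,0,228])

```text
clock: 8.5
ee_pos: [0.5545, -0.2744, 0.1696]
ee_rot: [3.117, 0.007, 1.775]
ft_force: [-0.1, -0.6, 0.0]
grip_width: 0.0102
```

```bash
python3 -c "
from h import *
import cv2
plan((.5557,-.2736,.168),101.9,hand=255,n=3)
s=vision.capture('wrist')[:,:,::-1];cv2.imwrite('pics/w5.png',s)
"
```

```text
rows left 3 t 8.5 pos [ 0.5545 -0.2744  0.1696] rot [178.57   0.38 101.7 ] F [-0.1 -0.6  0. ] w 0.0102
[0.2, 0.4, 0.5, -0.1, 255, 0.2, 0.5, 0.6, -0.0, 255, 0.2, 0.4, 0.5, -0.1, 255]
```

View pics/w5.png

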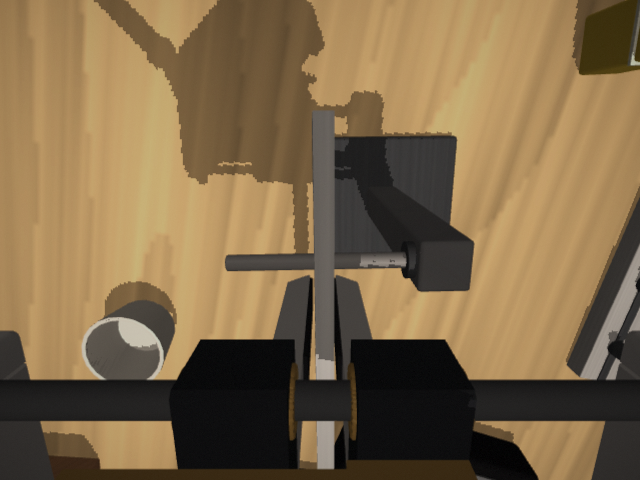

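Call:
jog_arm(increments=[0,0.2,0.3,0,222,0,0.2,0.3,0,210,0,0,0.2,0,190,0,0,0.2,0,175,0,0,0.2,0,160])

```text
clock: 8.97
ee_pos: [0.5554, -0.2745, 0.1688]
ee_rot: [3.116, 0.007, 1.775]
ft_force: [1.4, 0.2, -0.2]
grip_width: 0.0323
```

Call:
jog_arm(increments=[0,0,0.3,0,150,0,0,0.3,0,150,0,0,0.3,0,150,0,0,0.3,0,150,0,0,0.3,0,150])

```text
clock: 9.38
ee_pos: [0.5555, -0.2745, 0.167]
ee_rot: [3.116, 0.007, 1.775]
ft_force: [0.9, 0.4, 0.2]
grip_width: 0.039
```

```bash
python3 -c "
from h import *
import cv2
plan((.5557,-.2736,.168),101.9,hand=255,n=3)
s=vision.capture('wrist')[:,:,::-1];cv2.imwrite('pics/w6.png',s)
s=vision.capture('side')[:,:,::-1];cv2.imwrite('pics/s6.png',cv2.resize(s[290:450,280:480],None,fx=4,fy=3.7,interpolation=2))
"
```

```text
rows left 3 t 9.38 pos [ 0.5555 -0.2745  0.167 ] rot [178.53   0.42 101.71] F [0.9 0.4 0.2] w 0.039
[0.3, 0.1, -0.3, -0.1, 255, 0.3, 0.2, -0.3, -0.0, 255, 0.2, 0.1, -0.4, -0.1, 255]
```

View pics/w6.png

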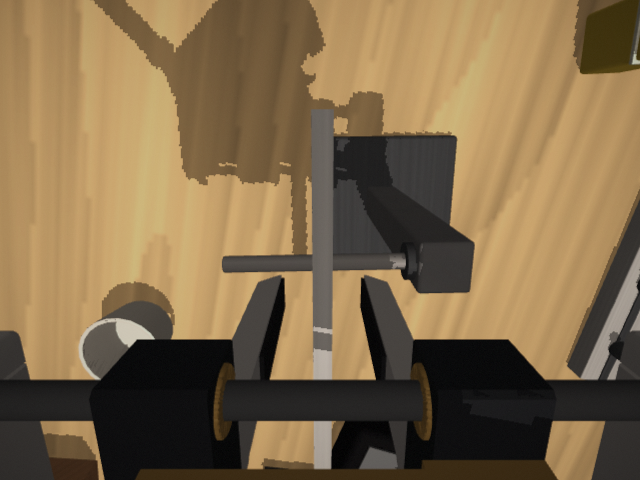

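View pics/s6.png

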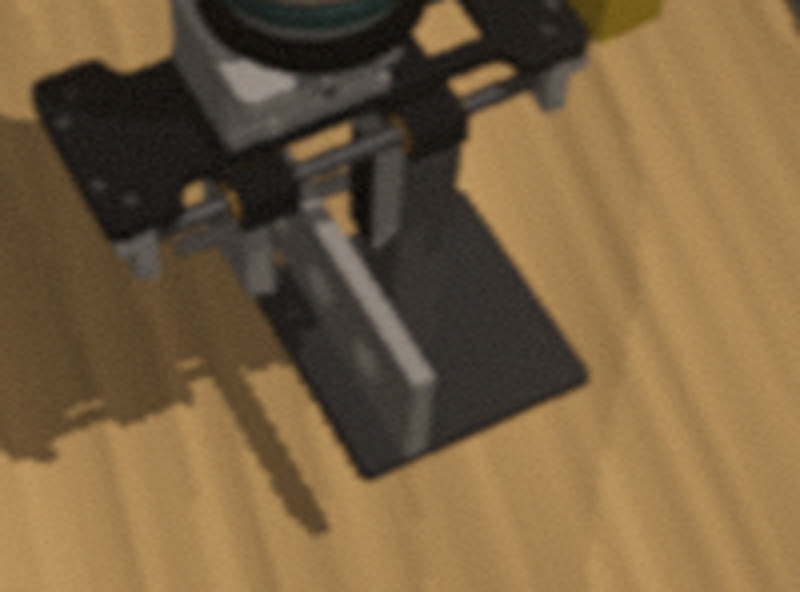

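The plate hangs free with clear gaps on both sides between the fingers. Now I'll withdraw straight up.

Call:
jog_arm(increments=[0,0,-3,0,150,0,0,-8,0,150,0,0,-15,0,150,0,0,-20,0,150,0,0,-25,0,150])

```text
clock: 9.9
ee_pos: [0.5505, -0.2725, 0.2359]
ee_rot: [3.125, -0.002, 1.775]
ft_force: [0.1, -0.4, 0.3]
grip_width: 0.0387
```

Call:
jog_arm(increments=[0,0,-30,0,150,0,0,-30,0,150,-10,-20,-10,0,150,-20,-30,0,0,150,-20,-30,0,0,150])

```text
clock: 10.32
ee_pos: [0.4863, -0.3364, 0.3181]
ee_rot: [3.111, 0.008, 1.786]
ft_force: [-0.9, -1.3, 0.7]
grip_width: 0.0388
```

Call:
jog_arm(increments=[-25,-35,0,0,150,-25,-30,0,0,150,-25,-30,0,0,150,-25,-30,0,0,150,0,0,0,0,150])

```text
clock: 10.73
ee_pos: [0.3785, -0.4683, 0.3219]
ee_rot: [3.11, 0.02, 1.784]
ft_force: [0.6, 0.3, -0.4]
grip_width: 0.0385
```

```bash
python3 -c "
from h import *
import cv2
for k in (7,8):
  for n in ['side','top']:
    s=vision.capture(n)[:,:,::-1];cv2.imwrite(f'pics/{n}{k}.png',s)
s=cv2.imread('pics/side8.png');cv2.imwrite('pics/s8z.png',cv2.resize(s[290:450,280:480],None,fx=4,fy=3.7,interpolation=2))
s=cv2.imread('pics/top8.png');cv2.imwrite('pics/t8z.png',cv2.resize(s[180:330,410:590],None,fx=4,fy=4,interpolation=2))
print(manip.read_state()['clock'])
"
```

```text
10.9333
```

View pics/s8z.png

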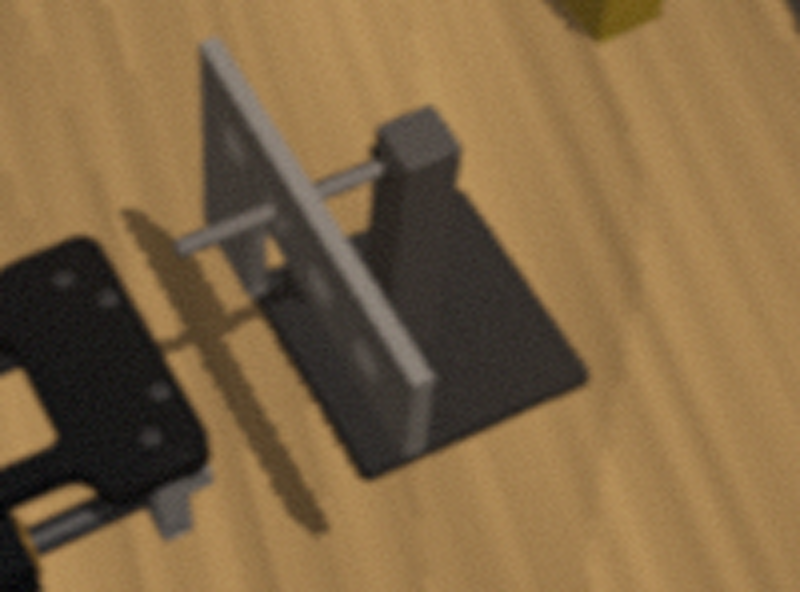

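View pics/t8z.png

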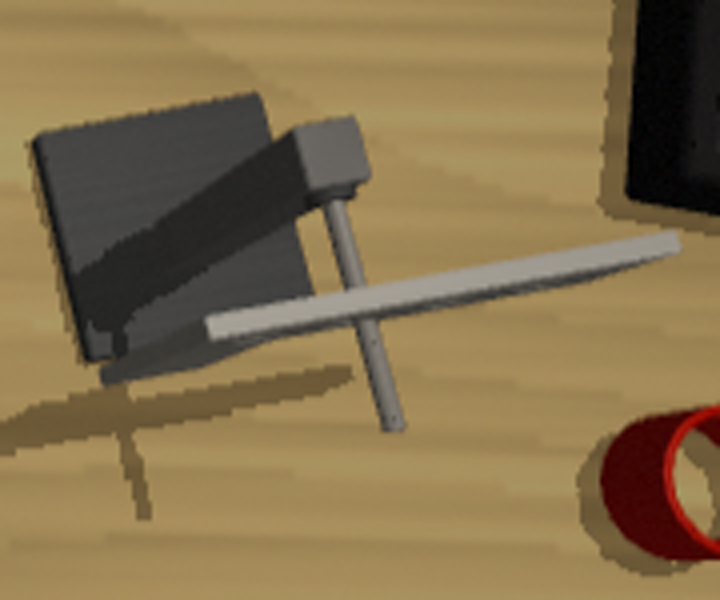

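The plate hangs by the second hole from the leg (y=+18). One hole is visible on the leg side and two on the other side. I'll check level and stillness over time.

Call:
jog_arm(increments=[0,0,0,0,150,0,0,0,0,150,0,0,0,0,150,0,0,0,0,150,0,0,0,0,150])

```text
clock: 11.35
ee_pos: [0.3881, -0.4569, 0.3233]
ee_rot: [3.104, 0.016, 1.8]
ft_force: [-0.6, 1.0, -0.2]
grip_width: 0.039
```

Call:
jog_arm(increments=[0,0,0,0,150,0,0,0,0,150,0,0,0,0,150,0,0,0,0,150,0,0,0,0,150])

```text
clock: 11.77
ee_pos: [0.389, -0.456, 0.3234]
ee_rot: [3.104, 0.016, 1.802]
ft_force: [-0.4, -0.7, 0.3]
grip_width: 0.0389
```

```bash
python3 - <<'E'
from h import *
import cv2
np.set_printoptions(precision=4,suppress=True)
s=vision.capture('side')[:,:,::-1];t=vision.capture('top')[:,:,::-1]
cv2.imwrite('pics/side9.png',s);cv2.imwrite('pics/top9.png',t)
for a,n,(y0,y1,x0,x1) in ((s,'side',(295,420,330,480)),(t,'top',(225,285,430,585))):
    for k in (7,8):
        b=cv2.imread(f'pics/{n}{k}.png'); d=cv2.absdiff(np.ascontiguousarray(a),b)[y0:y1,x0:x1].max(2); print(n,k,'maxdiff',d.max(),(d>25).sum())
cr=lambda p,o,fx,fy:((p[0]+.5)/fx-.5+o[0],(p[1]+.5)/fy-.5+o[1])
S=[(211,46),(423,378)];T=[(209,328),(676,243)]
P=[tri(ray('side',cr(a,(280,290),4,3.7)),ray('top',cr(b,(410,180),4,4))) for a,b in zip(S,T)]
print(P); d=P[1][0]-P[0][0]; print('tilt deg',np.degrees(np.arcsin(d[2]/np.linalg.norm(d))),np.linalg.norm(d))
for z0,z1 in ((.205,.205),(.202,.208),(.208,.202)):
    v=plane('top',cr(T[0],(410,180),4,4),z0)-plane('top',cr(T[1],(410,180),4,4),z1); print(z0,np.linalg.norm(v))
cv2.imwrite('pics/s9z.png',cv2.resize(s[290:450,280:480],None,fx=4,fy=3.7,interpolation=2))
print(manip.read_state()['clock'])
E
```

```text
side 7 maxdiff 143 186
side 8 maxdiff 144 172
top 7 maxdiff 39 1
top 8 maxdiff 41 2
[(array([ 0.5376, -0.191 ,  0.2016]), np.float64(3.4862219241228862)), (array([ 0.5713, -0.3542,  0.2068]), np.float64(2.6991150400884263))]
tilt deg 1.7771218903479737 0.1667047547317114
0.205 0.16899004506254725
0.202 0.16606902465116313
0.208 0.17212565793888024
11.8667
```

View pics/s9z.png

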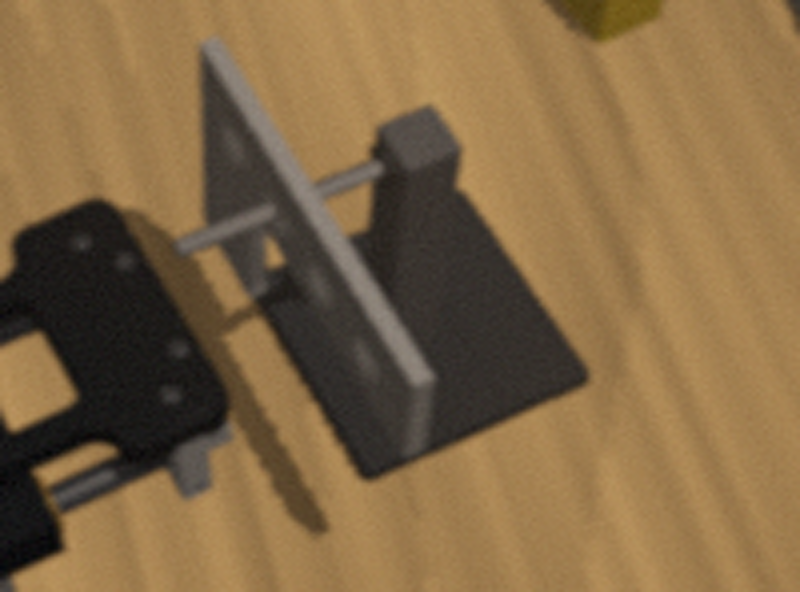

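```bash
python3 - <<'E'
from h import *
cr=lambda p,o,f:((p[0]+.5)/f-.5+o[0],(p[1]+.5)/f-.5+o[1])
for a,b in (((167,16),(52,114.5)),((255,287),(618,134.5))):
    print(tri(ray('side',cr(a,(260,130),4.8)),ray('top',cr(b,(140,215),5))))
E
```

```text
(array([0.56879692, 0.2610013 , 0.15897168]), np.float64(4.081351186753543))
(array([0.56815166, 0.09176713, 0.15991104]), np.float64(1.5071115092966207))
```

```bash
python3 -c "
from cell import manip
print(manip.finish_job(), manip.read_state()['clock'])"
```

```text
the job is handed in; nothing more can be done
the job is handed in; nothing more can be done
```

The template is hanging on the peg by its y = +18 mm hole (second from the leg), and I handed the job in at about 11.9 s. That hole sits almost directly above the centre of mass, which works out at y ≈ 18.2 mm. I lifted the plate straight out of the rack, put it on the peg at about mid-length and lowered it until its weight came off the wrist. I then opened the fingers and withdrew upward and clear.

**Last checks:**
- **Hole:** the side view shows the peg through the right hole, with one hole on the leg side and two on the other.
- **Still:** the top views about 1 s apart show no movement of the plate. The side views did differ, which I put down to the gripper still drifting in that part of the picture.
- **Clear:** the gripper is well away from the plate, and wrist forces were only about 1 N, within sensor noise.
- **Level (not fully settled):** triangulating the two ends of the top edge gave a tilt of about 1.8°, leg end low. The rays missed each other by about 3 mm, and the same method showed about 0.3° on the plate in the rack, where it should be level. The edge length seen from above fits a level plate, or one leaning very slightly the other way. I judged it level within measuring error.

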